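# Find and shim the rocking corner of a hardness-block plate

### The arm

A 6-joint arm with a two-finger parallel gripper is mounted at the origin on a cart in front of the work surface, level with it; the furniture and walls round the work are solid. World frame = base frame: x ahead of the robot, y to its left, z up, the work surface at z = 0. Lengths are in m, angles in rad, forces in N, time in s.
With the tool pointing down it reaches from about 0.25 to 0.775 m from the base axis. Payload 4 kg.
Tool frame: the origin (TCP) lies at the very end of the fingers, on their centre line; the grasp point (between the pads) lies 19 mm behind it; z points along the fingers, y is the line along which they close (so a half turn about z gives the same grasp; the last joint's range is limited). The gripper opens to 85 mm and grips with 20 to 120 N. Pads are 22 mm wide; open, the fingers measure 114 mm over their backs; the gripper's body (76 mm by 85 mm) begins 54 mm behind the grasp point. The pads swing forward as they close: fully open they stand 13 mm farther back than shut.
Start: joints at [-1.427, 0.087, 1.371, -0, 1.684, -0.103], TCP at [0.134, -0.533, 0.192] pointing down, gripper open.
Joint ranges: [-3.1, 3.1], [-0.76, 2.03], [0.27, 2.55], [-1.08, 4.22], [0.17, 2.65], [-2.57, 2.57]. Speed limits (rad/s): [2.79, 2.79, 3.14, 3.14, 3.14, 3.14].

### API

Orientations are given as a unit quaternion [x, y, z, w].
In Python, from workcell import env, imaging, ticket, sensors gives the robot as it stands. Calls block until the motion is done:
- env.move_pose(position, orientation): joint-space move of the TCP to a pose.
- env.servo_line(position, rot=None, vel=0.15): straight line of the TCP; rot=None keeps the orientation; vel is the mean speed in m/s.
- env.movej(angles): joint-space move.
- env.set_gripper(opening, force=None): finger opening in m; force is the grip in N (None keeps the last); returns when the fingers have stopped.
- env.wait(seconds).
- env.ik(position, orientation): joint angles nearest the present ones, or None.
- imaging.snapshot(name): name is "side" or "top"; returns a dict with "color" (480x640x3 uint8, red, green, blue), "depth" (480x640 float32, m along the optical axis (not along the pixel's ray), 0 where there is no reading), "K" (3x3 intrinsics, pixels), "origin" and "rotation" of the camera in the world. Camera axes: x right, y down, z forward; pixel columns grow to the right and rows downward; lengths in m; the calibration is good to about 2 mm. A picture is of the moment at which its call begins.
A pose or a line that the arm cannot do raises env.MotionError and nothing moves.
- ticket.hand_in(): hands the job in; it is judged then, once.
Readings, each from a call of its own:
- sensors.get_t(): time.
- sensors.get_joint_pos(): joint angles.
- sensors.get_joint_velocities(): joint speeds.
- sensors.get_effort(): joint torques, N m.
- sensors.get_ee_pos(): TCP position.
- sensors.get_tool_rot(): TCP orientation.
- sensors.get_contact_force(): force on the tool from outside, world axes, zero at the start.
- sensors.get_torque(): the same for the moment, N m.
- sensors.get_gripper_width(): finger opening in m.
- sensors.get_grasp_force(): force on a finger pad.
Only numpy, scipy, OpenCV 4.12 (cv2) and the standard library are available. Lean on these libraries where they do the work, as an engineer would, in place of code of your own. Each camera call takes 0.05 s, during which the arm holds its last target. There are 200 camera calls.

### The job

The plate that carries the hardness reference block rocks because one of its four feet gives. Press down on the plate's corners in turn with a fingertip until you find the one that sinks, then press only that corner's raised shim lever down until it lies flat, and push on the same corner again, at least as hard as before, to make sure it is now firm. Only touch and press: do not lift or shift the plate, leave the other three shim levers raised, and leave the loose things round it where they are.

Things in the scene. Friction and masses are not known exactly. Their poses are not given: they have to be found in the camera images.
- plate: light-metal fixture plate, 190 x 150 x 12 mm, loose, about 1 kg, lying level on four round steel feet; dowels round its edges stop it sliding. Origin: centre of its underside, 29 mm above the bench (top face 41 mm above it). x along the 190 mm side, away from the robot within about 0.2 rad; y along the 150 mm side, to the left; z up
- plate_top (a point): centre of the plate's top face, under the round reference block (60 mm across) that three dogs clamp there; block and dogs reach 27 mm above this face. One corner's foot, not told which and not to be seen, is sprung: about 3 to 4 N sinks that corner 3 to 4 mm, and it rises again when let go. The other corners are firm: under 1 mm at 10 N
- corner_fl (a point): point on the plate's top face near its front left corner (front: towards the robot; left as the robot sees it), 21 mm in from the plate's end and 17 mm in from its side: a good place to push
- corner_fr (a point): point on the plate's top face near its front right corner (front: towards the robot; left as the robot sees it), 21 mm in from the plate's end and 17 mm in from its side: a good place to push
- corner_bl (a point): point on the plate's top face near its back left corner (front: towards the robot; left as the robot sees it), 21 mm in from the plate's end and 17 mm in from its side: a good place to push
- corner_br (a point): point on the plate's top face near its back right corner (front: towards the robot; left as the robot sees it), 21 mm in from the plate's end and 17 mm in from its side: a good place to push
- thumb_fl (a point): centre of the upper face of the thumb pad (19 mm across, 6 mm thick) at the raised end of the front left corner's shim lever, about 50 mm above the bench. Pushed straight down here with 2 to 3 N, the lever swings outward to the left and down until it lies level with its upper face 12 mm above the bench; it stays where it is left
- thumb_fr (a point): centre of the upper face of the thumb pad (19 mm across, 6 mm thick) at the raised end of the front right corner's shim lever, about 50 mm above the bench. Pushed straight down here with 2 to 3 N, the lever swings outward to the right and down until it lies level with its upper face 12 mm above the bench; it stays where it is left
- thumb_bl (a point): centre of the upper face of the thumb pad (19 mm across, 6 mm thick) at the raised end of the back left corner's shim lever, about 50 mm above the bench. Pushed straight down here with 2 to 3 N, the lever swings outward to the left and down until it lies level with its upper face 12 mm above the bench; it stays where it is left
- thumb_br (a point): centre of the upper face of the thumb pad (19 mm across, 6 mm thick) at the raised end of the back right corner's shim lever, about 50 mm above the bench. Pushed straight down here with 2 to 3 N, the lever swings outward to the right and down until it lies level with its upper face 12 mm above the bench; it stays where it is left
- lever_fl (a joint): angle of the front left shim lever (flat steel bar 13 mm wide, 62 mm from hinge to end, 15 mm beyond the plate's front end) in rad: 0 to 0.09 raised 45 to 50 degrees (start), 0.873 flat at its stop, its shim then upright under the plate's edge. Hinge along the plate's x, 9 mm above the bench, 9 mm inside the plate's left side
- lever_fr (a joint): angle of the front right shim lever (flat steel bar 13 mm wide, 62 mm from hinge to end, 15 mm beyond the plate's front end) in rad: 0 to 0.09 raised 45 to 50 degrees (start), 0.873 flat at its stop, its shim then upright under the plate's edge. Hinge along the plate's x, 9 mm above the bench, 9 mm inside the plate's right side
- lever_bl (a joint): angle of the back left shim lever (flat steel bar 13 mm wide, 62 mm from hinge to end, 15 mm beyond the plate's back end) in rad: 0 to 0.09 raised 45 to 50 degrees (start), 0.873 flat at its stop, its shim then upright under the plate's edge. Hinge along the plate's x, 9 mm above the bench, 9 mm inside the plate's left side
- lever_br (a joint): angle of the back right shim lever (flat steel bar 13 mm wide, 62 mm from hinge to end, 15 mm beyond the plate's back end) in rad: 0 to 0.09 raised 45 to 50 degrees (start), 0.873 flat at its stop, its shim then upright under the plate's edge. Hinge along the plate's x, 9 mm above the bench, 9 mm inside the plate's right side
- nut: hexagon nut, 25 mm across and 13 mm high, lying beside the left edge of the plate; loose, to be left alone; origin at the middle of its underside
- magnet: pot magnet, red disc 32 mm across with a black knob, 27 mm high, beside the right edge of the plate; loose, to be left alone; origin at the middle of its underside
- indenter: black ball-indenter holder, 23 mm across and 36 mm high, standing on the bench to the left; loose, to be left alone; origin at the middle of its underside
- bolt_m16: hexagon bolt standing on its head, 60 mm high, on the bench to the left; loose, to be left alone; origin at the middle of its underside

How it is judged:
On the way, in this order (a step that is already met when the one before it is completed fails the run):
1. the corner that gives is pressed down by the fingers and sinks by 1.5 mm or more (foot_stem_c0 is the stem of its sprung foot; its place is not told) (height (world z) of foot_stem_c0 below 0.0165 m and contact force between the fingers and plate above 1.5 N), for 0.1 s.
2. that corner's shim lever is pressed down flat (above 0.79 rad) (((horizontal distance between foot_stem_c0 and corner_fl below 0.04 m and value of joint lever_fl above 0.79 rad) or (horizontal distance between foot_stem_c0 and corner_fr below 0.04 m and value of joint lever_fr above 0.79 rad) or (horizontal distance between foot_stem_c0 and corner_bl below 0.04 m and value of joint lever_bl above 0.79 rad) or (horizontal distance between foot_stem_c0 and corner_br below 0.04 m and value of joint lever_br above 0.79 rad))), for 0.2 s.
3. the same corner is pressed again with more than 3 N, within 45 mm of its marked point, and its foot sinks by less than 1.2 mm (contact force between the fingers and plate above 3 N and height (world z) of foot_stem_c0 above 0.0168 m and ((horizontal distance between foot_stem_c0 and corner_fl below 0.04 m and value of joint lever_fl above 0.79 rad and horizontal distance between the grasp point and corner_fl below 0.045 m) or (horizontal distance between foot_stem_c0 and corner_fr below 0.04 m and value of joint lever_fr above 0.79 rad and horizontal distance between the grasp point and corner_fr below 0.045 m) or (horizontal distance between foot_stem_c0 and corner_bl below 0.04 m and value of joint lever_bl above 0.79 rad and horizontal distance between the grasp point and corner_bl below 0.045 m) or (horizontal distance between foot_stem_c0 and corner_br below 0.04 m and value of joint lever_br above 0.79 rad and horizontal distance between the grasp point and corner_br below 0.045 m))), for 0.1 s.
At the end, for the whole second after the job is handed in: the shim lever of the corner that gave lies flat (above 0.79 rad) and the other three are still raised (below 0.3 rad); the plate rests level within 0.012 rad, at rest, within 8 mm of where it stood (((horizontal distance between foot_stem_c0 and corner_fl below 0.04 m and value of joint lever_fl above 0.79 rad and value of joint each of lever_fr, lever_bl, lever_br below 0.3 rad) or (horizontal distance between foot_stem_c0 and corner_fr below 0.04 m and value of joint lever_fr above 0.79 rad and value of joint each of lever_fl, lever_bl, lever_br below 0.3 rad) or (horizontal distance between foot_stem_c0 and corner_bl below 0.04 m and value of joint lever_bl above 0.79 rad and value of joint each of lever_fl, lever_fr, lever_br below 0.3 rad) or (horizontal distance between foot_stem_c0 and corner_br below 0.04 m and value of joint lever_br above 0.79 rad and value of joint each of lever_fl, lever_fr, lever_bl below 0.3 rad)) and height (world z) of foot_stem_c0 above 0.0168 m and distance of plate from where it was at the start of the episode below 0.008 m and angle between plate's own z axis and vertical below 0.012 rad and linear speed of plate below 0.02 m/s); the robot touches nothing.
It fails at once if the shim lever of a corner that is firm is pressed down (above 0.3 rad) ((horizontal distance between foot_stem_c0 and corner_fl above 0.04 m and value of joint lever_fl above 0.3 rad) or (horizontal distance between foot_stem_c0 and corner_fr above 0.04 m and value of joint lever_fr above 0.3 rad) or (horizontal distance between foot_stem_c0 and corner_bl above 0.04 m and value of joint lever_bl above 0.3 rad) or (horizontal distance between foot_stem_c0 and corner_br above 0.04 m and value of joint lever_br above 0.3 rad)).
It fails at once if the plate is lifted or shifted by more than 12 mm or tipped by more than 0.1 rad (distance of plate from where it was at the start of the episode above 0.012 m or angle between plate's own z axis and vertical above 0.1 rad).
It fails at once if the nut, the magnet, the indenter holder or the bolt is moved by more than 25 mm (distance of any of nut, magnet, indenter, bolt_m16 from where it was at the start of the episode above 0.025 m).
It also fails if it takes over 54 s, if anything falls off the work surface, if the arm or the gripper's body presses on something with over 40 N, if the wrist force passes 120 N, or if a joint passes its speed limit or range.

## Working session

There is one attempt and no reset: what is moved stays moved. The work goes in short steps, each a Python script; the robot and the scene stay as the last script left them, time stands still between calls to the robot, and variables do not carry over. Pictures are saved under pics/ and viewed, at most 10 in all, crops included, and the job is handed in when it is done.

```bash
mkdir -p pics; ls; python3 - <<'E'
from workcell import env, imaging, ticket, sensors
import cv2,numpy as np
for n in("top","side"):
    s=imaging.snapshot(n); cv2.imwrite(f"pics/{n}1.png",s["color"][:,:,::-1]); np.savez(f"{n}1.npz",**s)
    print(n,s["K"].tolist(),s["origin"],s["rotation"].tolist(),(s["depth"]>0).mean())
print(sensors.get_t(),sensors.get_tool_rot(),sensors.get_contact_force())
E
```

```text
pics
top [[443.15194914481583, 0.0, 315.8250100205324], [0.0, 443.15194914481583, 241.2934170994569], [0.0, 0.0, 1.0]] [0.40410809 0.1494988  0.93308495] [-0.6988553806963621, 0.7085347752732842, -0.07844523714276468, 0.05853181929339724] 0.99609375
side [[441.5358595730912, 0.0, 322.8062058020361], [0.0, 441.5358595730912, 241.73002399369108], [0.0, 0.0, 1.0]] [0.19507845 0.71740423 0.55012334] [-0.24109635540506136, 0.8503606530821618, -0.4466797629148593, 0.13869569749058724] 0.9959212239583334
0.1 [ 9.92394798e-01  1.23091657e-01 -3.53422898e-05 -1.00343277e-03] [-1.09009288  0.07802359  0.22560809]
```

View pics/top1.png

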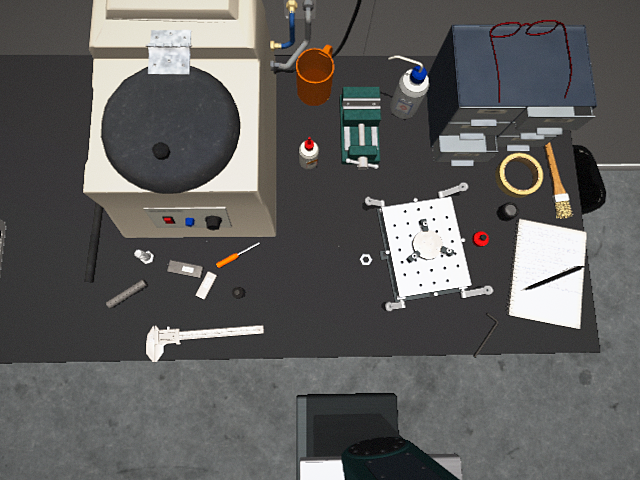

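View pics/side1.png

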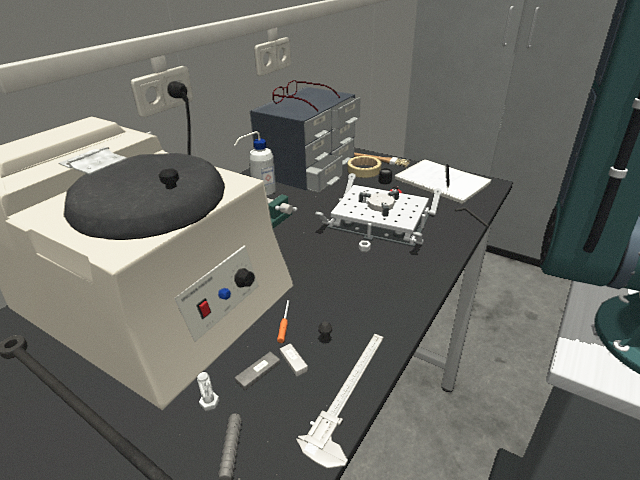

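The top view shows the plate centred near (427,246) with corners (385,208), (456,196), (470,290) and (393,298). The thumb pads are near (372,202), (463,187), (391,307) and (487,291). The nut is at (366,259) and the magnet at (481,239). The side view shows the plate near (380,208) with raised levers at its ends. Next I'll zoom in and measure.

```bash
cat > h.py <<'E'
import numpy as np,cv2
from scipy.spatial.transform import Rotation as R
def ray(s,u,v):
    d=np.linalg.inv(s["K"])@[u,v,1]; return s["origin"],R.from_quat(s["rotation"]).as_matrix()@d
def onplane(s,u,v,z):
    o,d=ray(s,u,v); return o+d*(z-o[2])/d[2]
def proj(s,p):
    c=R.from_quat(s["rotation"]).as_matrix().T@(np.asarray(p)-s["origin"]); q=s["K"]@c; return q[:2]/q[2]
def deproj(s,u,v):
    o,d=ray(s,u,v); return o+d*s["depth"][int(round(v)),int(round(u))]
E
python3 - <<'E'
from h import *
s=dict(np.load("top1.npz")); t=dict(np.load("side1.npz"))
print(s["rotation"].shape)
c=s["color"]; cv2.imwrite("pics/topz.png",cv2.resize(c[175:325,350:510,::-1],None,fx=4,fy=4,interpolation=cv2.INTER_CUBIC))
c=t["color"]; cv2.imwrite("pics/sidez.png",cv2.resize(c[165:255,310:450,::-1],None,fx=5.5,fy=5.5,interpolation=cv2.INTER_CUBIC))
# height map of region in world, top view
M=(s["color"].min(2)>170).astype(np.uint8); M[:175]=0;M[325:]=0;M[:,:350]=0;M[:,505:]=0
M=cv2.morphologyEx(cv2.morphologyEx(M,cv2.MORPH_CLOSE,np.ones((9,9))),cv2.MORPH_OPEN,np.ones((25,25)))
k=max(cv2.findContours(M,0,2)[0],key=cv2.contourArea)
P=np.array([onplane(s,*p[0],.041)[:2] for p in k],np.float32)
r=cv2.minAreaRect(P);print(r,cv2.boxPoints(r))
for p in [(372,202),(463,187),(391,307),(487,291),(395,215),(450,205),(462,285),(400,290),(366,259),(481,239)]: print(p,deproj(s,*p).round(4), proj(t,deproj(s,*p)).round(0))
E
```

```text
(4,)
((0.5678508281707764, -0.10480493307113647), (0.19347462058067322, 0.1576349437236786), 4.619229793548584) [[ 0.46508032 -0.03403406]
 [ 0.47777516 -0.19115698]
 [ 0.67062134 -0.17557581]
 [ 0.6579265  -0.01845288]]
(372, 202) [0.6617 0.0037 0.0416] [321. 215.]
(463, 187) [ 0.6905 -0.1883  0.0496] [352. 177.]
(391, 307) [ 0.4432 -0.0246  0.0462] [418. 235.]
(487, 291) [ 0.4721 -0.22    0.048 ] [438. 192.]
(395, 215) [ 0.6331 -0.0432  0.042 ] [343. 209.]
(450, 205) [ 0.6551 -0.1623  0.0367] [359. 188.]
(462, 285) [ 0.4854 -0.1722  0.0424] [425. 201.]
(400, 290) [ 0.4771 -0.0453  0.0421] [407. 227.]
(366, 259) [0.5475 0.0151 0.0007] [364. 248.]
(481, 239) [ 0.5834 -0.2267  0.0252] [396. 189.]
```

View pics/topz.png

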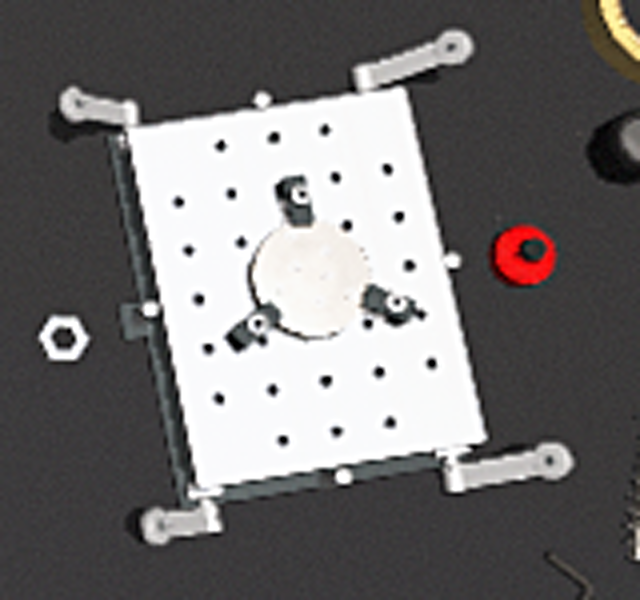

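View pics/sidez.png

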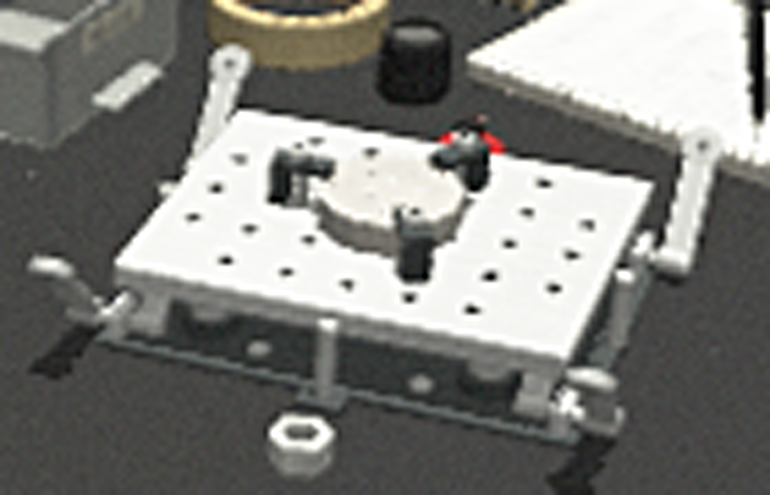

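The zooms show the plate corners and thumb pads clearly in both views, with all four levers raised. I'll triangulate those points.

```bash
cat > geo.py <<'E'
from h import *
s=dict(np.load("top1.npz")); t=dict(np.load("side1.npz"))
T={'bl':(130,127),'br':(406,88),'fr':(487,440),'fl':(200,490),'tbl':(75,104),'tbr':(454,46),'tfl':(158,525),'tfr':(551,461)}
S={'bl':(118,265),'br':(235,110),'fr':(655,182),'fl':(570,360),'tbl':(50,267),'tbr':(230,62),'tfl':(592,380),'tfr':(703,145)}
tri={}
for k in T:
    o1,d1=ray(s,350+T[k][0]/4,175+T[k][1]/4); o2,d2=ray(t,310+S[k][0]/5.5,165+S[k][1]/5.5)
    a=np.linalg.lstsq(np.c_[d1,-d2],o2-o1,rcond=None)[0]; p,q=o1+a[0]*d1,o2+a[1]*d2
    tri[k]=(p+q)/2; tri[k+'_gap']=np.linalg.norm(p-q)
C={k:onplane(s,350+T[k][0]/4,175+T[k][1]/4,.041)[:2] for k in('bl','br','fr','fl')}
cen=sum(C.values())/4
ax=(C['bl']+C['br']-C['fl']-C['fr']); yaw=np.arctan2(ax[1],ax[0])
Rm=np.array([[np.cos(yaw),-np.sin(yaw)],[np.sin(yaw),np.cos(yaw)]])
corner={k:cen+Rm@[74*(1 if k[0]=='b' else -1)/1e3,58*(1 if k[1]=='l' else -1)/1e3] for k in C}
thumb={k:onplane(s,350+T['t'+k][0]/4,175+T['t'+k][1]/4,.050)[:2] for k in C}
if __name__=="__main__":
    for k in T: print(k,tri[k].round(4),round(tri[k+'_gap'],4))
    print(cen,yaw,{k:np.linalg.norm(C[k]-cen) for k in C})
    for k in C: print(k,corner[k].round(4),thumb[k].round(4),(Rm.T@(thumb[k]-cen)).round(4),np.linalg.norm(corner[k]))
    from workcell import env
    y=yaw
    for a in (0,np.pi/2,-np.pi/2,np.pi):
        q=(R.from_euler('z',yaw+a)*R.from_euler('x',np.pi)).as_quat()
        print(a,[env.ik([*corner[k],.06],q) for k in ('fl','br')])
E
python3 geo.py
```

```text
bl [ 0.6507 -0.0188  0.0394] 0.0025
br [ 0.6734 -0.165   0.0399] 0.0036
fr [ 0.4847 -0.1927  0.0414] 0.001
fl [ 0.4619 -0.0452  0.0395] 0.0007
tbl [0.6618 0.0121 0.0505] 0.0011
tbr [ 0.6916 -0.1893  0.0498] 0.0004
tfl [ 0.4442 -0.0211  0.0498] 0.0009
tfr [ 0.4738 -0.221   0.0493] 0.0006
[ 0.5675324  -0.10520117] 0.14328575481720826 {'bl': np.float64(0.12098444344200872), 'br': np.float64(0.12000408838367646), 'fr': np.float64(0.12013620941364557), 'fl': np.float64(0.12151033262288577)}
bl [ 0.6325 -0.0372] [0.6615 0.0118] [0.1097 0.1024] 0.6335865902888439
br [ 0.6491 -0.152 ] [ 0.6914 -0.1893] [ 0.1106 -0.101 ] 0.6666259164642707
fr [ 0.5026 -0.1732] [ 0.4734 -0.2208] [-0.1097 -0.101 ] 0.5315718728228188
fl [ 0.486  -0.0584] [ 0.4446 -0.021 ] [-0.1097  0.1009] 0.4895002664640476
0 [array([-2.35400281e-01,  1.81087905e-02,  1.70867974e+00, -4.44089210e-16,
        1.41480412e+00,  1.19211029e+00]), array([-3.15106395e-01,  3.99201923e-01,  1.25481223e+00, -4.44089210e-16,
        1.48757850e+00,  1.11240418e+00])]
1.5707963267948966 [array([-0.23540028,  0.01810879,  1.70867974,  0.        ,  1.41480412,
       -0.37868604]), array([-0.3151064 ,  0.39920192,  1.25481223,  0.        ,  1.4875785 ,
       -0.45839215])]
-1.5707963267948966 [None, None]
3.141592653589793 [array([-0.23540028,  0.01810879,  1.70867974,  0.        ,  1.41480412,
       -1.94948236]), array([-0.3151064 ,  0.39920192,  1.25481223,  0.        ,  1.4875785 ,
       -2.02918848])]
```

```bash
cat > act.py <<'E'
from geo import *
from workcell import env,sensors
q=(R.from_euler('z',yaw+np.pi/2)*R.from_euler('x',np.pi)).as_quat()
def f(): return sensors.get_contact_force()
def press(xy,z0,zmin,fstop,step=.001,path=None):
    """guarded descent; returns list of (z, fz) relative to free-air force"""
    b=f()[2]; log=[]; z=z0
    while z>zmin:
        z-=step; p=path(z) if path else xy
        env.servo_line([*p,z],vel=.02); F=f()[2]-b
        log.append((round(z,4),round(sensors.get_ee_pos()[2],4),round(F,2)))
        if F>fstop: break
    return log
E
python3 - <<'E'
from act import *
env.set_gripper(0)
env.move_pose([*corner['fr'],.09],q); env.servo_line([*corner['fr'],.046],vel=.1); env.wait(.1)
print(sensors.get_t(),sensors.get_ee_pos(),f())
print(press(corner['fr'],.046,.034,5)); print(sensors.get_t())
env.servo_line([*corner['fr'],.055],vel=.1); print(sensors.get_t(),f())
E
```

```text
3.4583 [ 0.50326471 -0.17362506  0.04698553] [-0.18380493 -0.28279509  0.18253906]
[(0.045, np.float64(0.0455), np.float64(-0.62)), (0.044, np.float64(0.0439), np.float64(0.55)), (0.043, np.float64(0.0429), np.float64(0.19)), (0.042, np.float64(0.0419), np.float64(-0.46)), (0.041, np.float64(0.0409), np.float64(-1.04)), (0.04, np.float64(0.0399), np.float64(-0.54)), (0.039, np.float64(0.0389), np.float64(-1.02)), (0.038, np.float64(0.0379), np.float64(-1.22)), (0.037, np.float64(0.0369), np.float64(0.4)), (0.036, np.float64(0.0359), np.float64(-0.44)), (0.035, np.float64(0.0349), np.float64(-1.37)), (0.034, np.float64(0.0339), np.float64(-0.39))]
6.4583
6.8167 [-0.2560488   0.01624632 -0.13222093]
```

```bash
python3 - <<'E'
from act import *
from workcell import imaging
print(sensors.get_gripper_width(),sensors.get_ee_pos(),sensors.get_t())
t2=imaging.snapshot("side"); s2=imaging.snapshot("top")
a=cv2.resize(t2["color"][100:260,300:460],(640,640))[:,:,::-1]
cv2.imwrite("pics/side2.png",cv2.resize(a,(590,590)))
print(proj(t2,sensors.get_ee_pos()))
E
```

```text
-6.974646281339635e-05 [ 0.50323333 -0.17348408  0.05587373] 6.8167
[419.24648385 194.78511961]
```

View pics/side2.png

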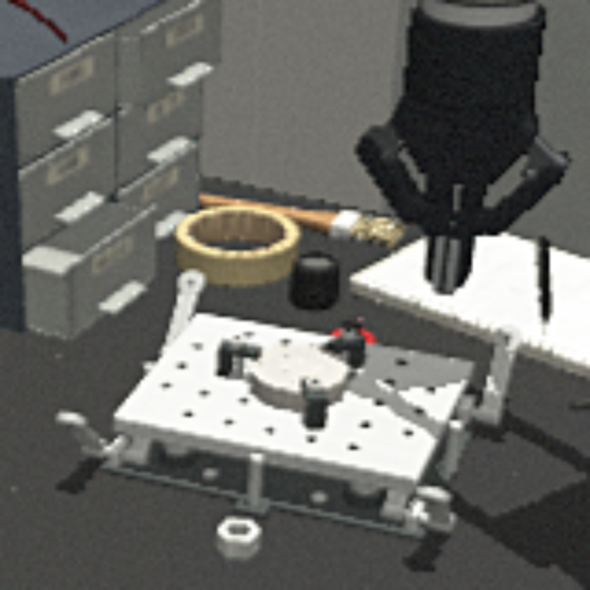

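The fingertip shows at (443,290) in the crop, about (420,179) full frame. The reported TCP projects to (419,195), so the real tip is about 40 mm higher than the robot says. I'll measure the tip from the depth image.

```bash
python3 - <<'E'
from act import *
from workcell import imaging
t2=imaging.snapshot("side"); s2=imaging.snapshot("top")
J=sensors.get_joint_pos(); print(np.array(J).round(4),env.ik([*corner['fr'],.055],q),sensors.get_ee_pos(),sensors.get_tool_rot(),q)
for v in range(160,186,2):
    print(v,[(int(u),deproj(t2,u,v).round(3).tolist()) for u in (417,420,423)])
D=t2["depth"]; pts=[]
for v in range(100,200):
    for u in range(395,455):
        p=deproj(t2,u,v)
        if np.hypot(*(p[:2]-corner['fr']))<.07 and p[2]>.05: pts.append(p)
pts=np.array(pts)
for z in np.arange(.05,.2,.01):
    m=pts[(pts[:,2]>=z)&(pts[:,2]<z+.01)]
    if len(m): print(round(z,3),len(m),m.min(0).round(3),m.max(0).round(3))
pts=[]
for v in range(150,330):
    for u in range(380,560):
        p=deproj(s2,u,v)
        if np.hypot(*(p[:2]-corner['fr']))<.08 and p[2]>.08: pts.append(p)
pts=np.array(pts);print("top",len(pts));print(pts.min(0),pts.max(0))
np.savez("side2.npz",**t2);np.savez("top2.npz",**s2)
E
```

```text
[-0.4385  0.1149  1.6178 -0.      1.4101 -0.5818] [-0.43851195  0.11441634  1.61684764  0.          1.41032867 -0.5817977 ] [ 0.50209509 -0.17297709  0.05428376] [ 6.54683839e-01  7.55902552e-01 -1.80189493e-04 -6.08012790e-04] [6.54677034e-01 7.55908712e-01 4.62860592e-17 4.00874067e-17]
160 [(417, [0.512, -0.159, 0.146]), (420, [0.505, -0.16, 0.147]), (423, [0.498, -0.158, 0.149])]
162 [(417, [0.511, -0.158, 0.141]), (420, [0.505, -0.161, 0.142]), (423, [0.499, -0.162, 0.143])]
164 [(417, [0.511, -0.159, 0.136]), (420, [0.506, -0.165, 0.135]), (423, [0.497, -0.159, 0.139])]
166 [(417, [0.512, -0.165, 0.129]), (420, [0.504, -0.162, 0.132]), (423, [0.498, -0.163, 0.133])]
168 [(417, [0.512, -0.165, 0.124]), (420, [0.504, -0.163, 0.127]), (423, [0.496, -0.16, 0.13])]
170 [(417, [0.511, -0.164, 0.119]), (420, [0.503, -0.161, 0.123]), (423, [0.497, -0.163, 0.123])]
172 [(417, [0.51, -0.163, 0.115]), (420, [0.503, -0.162, 0.117]), (423, [0.496, -0.161, 0.119])]
174 [(417, [0.509, -0.161, 0.111]), (420, [0.502, -0.162, 0.112]), (423, [0.496, -0.165, 0.113])]
176 [(417, [0.509, -0.162, 0.1
[... 602 characters left out ...]
8 -0.161  0.1  ]
0.1 42 [ 0.49  -0.176  0.1  ] [ 0.515 -0.159  0.11 ]
0.11 56 [ 0.49  -0.183  0.11 ] [ 0.516 -0.16   0.12 ]
0.12 52 [ 0.489 -0.18   0.12 ] [ 0.516 -0.16   0.13 ]
0.13 56 [ 0.484 -0.179  0.13 ] [ 0.523 -0.156  0.14 ]
0.14 127 [ 0.469 -0.183  0.14 ] [ 0.536 -0.153  0.15 ]
0.15 162 [ 0.461 -0.188  0.15 ] [ 0.545 -0.153  0.16 ]
0.16 151 [ 0.452 -0.189  0.16 ] [ 0.552 -0.151  0.17 ]
0.17 178 [ 0.445 -0.181  0.17 ] [ 0.562 -0.151  0.18 ]
0.18 250 [ 0.442 -0.193  0.18 ] [ 0.563 -0.148  0.19 ]
0.19 219 [ 0.446 -0.186  0.19 ] [ 0.56  -0.149  0.2  ]
0.2 197 [ 0.462 -0.186  0.2  ] [ 0.544 -0.147  0.21 ]
top 5123
[ 0.44330087 -0.18341396  0.09602019] [ 0.56460732 -0.09745903  0.4720953 ]
```

The fingertip is really at about (0.5025, -0.172, 0.097) while the robot reports z = 0.055. xy agrees and z is off by about 42 mm. I'll go on with that offset, relying on guarded contact.

```bash
cat >> act.py <<'E'
def test(k,zin=.008,fstop=6):
    env.servo_line([*corner[k],zin],vel=.1); env.wait(.15)
    L=press(corner[k],zin,-.012,fstop); env.wait(.1); F=f(); z=sensors.get_ee_pos()[2]
    env.servo_line([*corner[k],.02],vel=.1)
    print(k,sensors.get_t(),F.round(2),round(z,4)); print([(a,float(b),float(c)) for a,b,c in L])
E
python3 - <<'E'
from act import *
test('fr')
E
```

```text
fr 10.2333 [-2.65  1.12  7.3 ] 0.0014
[(0.007, 0.0073, 0.25), (0.006, 0.0059, 0.99), (0.005, 0.0049, 0.28), (0.004, 0.0039, 0.09), (0.003, 0.0029, 0.32), (0.002, 0.0019, 0.11), (0.001, 0.0015, 3.1), (0.0, 0.0014, 7.92)]
```

fr is firm: contact at commanded 0.0015, then 8 N with no sink. Next corner.

```bash
python3 - <<'E'
from act import *
test('fl',.0045)
E
```

```text
fl 13.1417 [-3.3   0.38  6.02] 0.0014
[(0.0035, 0.0034, 1.01), (0.0025, 0.0024, 1.32), (0.0015, 0.0015, 0.89), (0.0005, 0.0014, 6.11)]
```

```bash
python3 - <<'E'
from act import *
env.servo_line([*corner['fl'],.038],vel=.15); env.servo_line([*corner['bl'],.03],vel=.15)
test('bl',.0045)
E
```

```text
bl 16.8167 [-4.36 -0.    8.56] 0.0015
[(0.0035, 0.0036, -0.68), (0.0025, 0.0024, -1.3), (0.0015, 0.0015, -0.7), (0.0005, 0.0015, 5.87), (-0.0005, 0.0015, 8.63)]
```

```bash
python3 - <<'E'
from act import *
test('br',.0045,5)
E
```

```text
br 20.5083 [-0.9  -0.35  6.66] -0.0017
[(0.0035, 0.0034, -0.63), (0.0025, 0.0024, -0.2), (0.0015, 0.0016, 0.28), (0.0005, 0.0012, 2.81), (-0.0005, -0.0, 3.53), (-0.0015, -0.0012, 4.09), (-0.0025, -0.0017, 5.93)]
```

fr, fl and bl are firm. br gives: it sank over 3 mm at about 4 N. Before pressing its lever I'll check clearance to the cabinet.

```bash
python3 - <<'E'
from act import *
pts=[]
for v in range(100,200):
    for u in range(425,520):
        p=deproj(s,u,v)
        if p[2]>.03 and p[0]>.71: pts.append(p)
pts=np.array(pts)
for y in np.arange(-.36,-.12,.03):
    m=pts[(pts[:,1]>=y)&(pts[:,1]<y+.03)]
    print(round(y,2),len(m) and (m[:,0].min().round(3),m[m[:,2]>.07][:,0].min() if (m[:,2]>.07).any() else None))
q0=(R.from_euler('z',yaw)*R.from_euler('x',np.pi)).as_quat()
pf=cen+Rm@[.1106,-.12]; print(pf,env.ik([*pf,-.03],q0),env.ik([*thumb['br'],.04],q0))
E
```

```text
-0.36 0
-0.33 (np.float64(0.793), np.float64(0.7930118987728785))
-0.3 (np.float64(0.781), np.float64(0.7805234526534166))
-0.27 (np.float64(0.763), np.float64(0.7839648789102884))
-0.24 (np.float64(0.762), np.float64(0.7852337852251007))
-0.21 (np.float64(0.763), np.float64(0.7848381151848115))
-0.18 (np.float64(0.764), np.float64(0.7871731145365729))
-0.15 (np.float64(0.763), np.float64(0.7973467562459919))
[ 0.6941345  -0.20817819] [-3.69557721e-01  5.90133288e-01  1.16638426e+00 -4.44089210e-16
  1.38507510e+00  1.05795285e+00] [-3.46322203e-01  5.21498141e-01  1.12358390e+00 -4.44089210e-16
  1.49651061e+00  1.08118837e+00]
```

```bash
python3 - <<'E'
from act import *
q0=(R.from_euler('z',yaw)*R.from_euler('x',np.pi)).as_quat(); OFF=.0395
env.servo_line([*corner['br'],.05],vel=.15)
env.move_pose([*thumb['br'],.04],q0)
def path(z):
    h=min(z+OFF-.009,.041); return cen+Rm@[.1106,-(.066+np.sqrt(.054**2-h**2))]
print(path(.02),thumb['br'])
env.servo_line([*path(.02),.014],vel=.1); env.wait(.15)
L=press(None,.014,-.030,12,step=.002,path=path)
print([(a,float(b),float(c)) for a,b,c in L],sensors.get_t(),f())
from workcell import imaging
z=sensors.get_ee_pos(); env.servo_line([z[0],z[1],.06],vel=.15)
env.servo_line([*corner['br'],.05],vel=.15)
t=imaging.snapshot("side"); cv2.imwrite("pics/side3.png",cv2.resize(t["color"][140:260,300:460,::-1],(800,600)))
print(sensors.get_t())
E
```

```text
[ 0.69144174 -0.18951401] [ 0.6914135  -0.18933517]
[(0.012, 0.0121, -0.43), (0.01, 0.0102, 0.03), (0.008, 0.0078, -0.11), (0.006, 0.0057, -0.33), (0.004, 0.0038, 1.4), (0.002, 0.0018, -0.16), (0.0, -0.0001, 0.42), (-0.002, -0.0022, 0.93), (-0.004, -0.0042, 0.11), (-0.006, -0.0062, 0.27), (-0.008, -0.0082, 0.91), (-0.01, -0.0102, 1.09), (-0.012, -0.0122, 0.82), (-0.014, -0.0142, -0.01), (-0.016, -0.0161, 1.03), (-0.018, -0.0182, 0.7), (-0.02, -0.0202, 0.52), (-0.022, -0.0223, 0.72), (-0.024, -0.0243, 0.33), (-0.026, -0.0263, 0.95), (-0.028, -0.0276, 3.3), (-0.03, -0.0279, 7.96)] 28.5583 [-2.388617    0.73192817  7.67240777]
29.9917
```

View pics/side3.png

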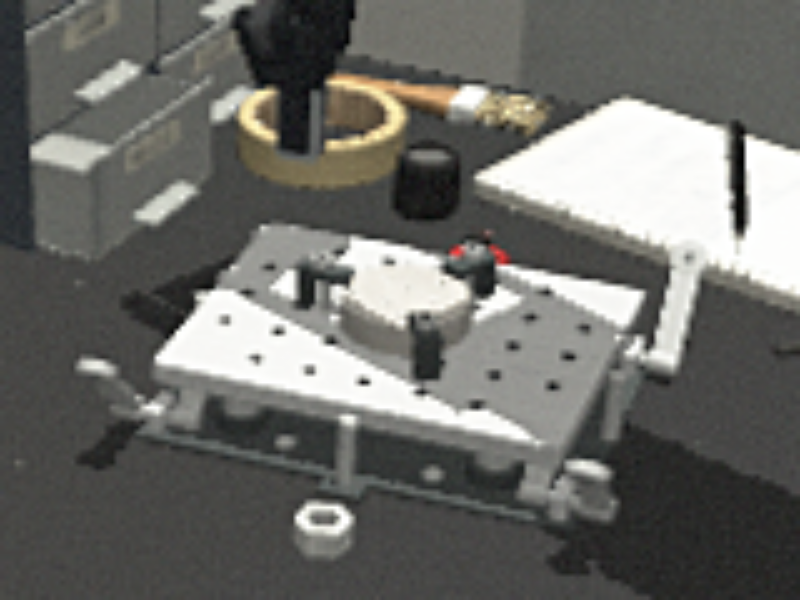

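The br lever no longer stands up behind the plate. It stopped hard at about 12 mm above the bench, and the other three levers are still raised. Now I'll press br again, harder than before.

```bash
python3 - <<'E'
from act import *
test('br',.0045,8.5)
p=sensors.get_ee_pos(); env.servo_line([p[0],p[1],.1],vel=.15)
from workcell import imaging
t=imaging.snapshot("top"); cv2.imwrite("pics/top3.png",cv2.resize(t["color"][175:325,350:510,::-1],(640,600)))
print(sensors.get_t(),f())
E
```

```text
br 32.7167 [-4.73  1.82 12.86] 0.0014
[(0.0035, 0.0035, 0.14), (0.0025, 0.0024, -0.78), (0.0015, 0.0016, 0.21), (0.0005, 0.0015, 4.85), (-0.0005, 0.0015, 8.3), (-0.0015, 0.0014, 11.35)]
33.45 [0.85306651 0.12111188 0.0309925 ]
```

The br corner is now firm: 11–13 N with no measurable sink, and the tool is clear of everything. I'll hand in.

```bash
python3 -c "
from workcell import ticket
print(ticket.hand_in())"
```

```text
the job is handed in; nothing more can be done
None
```

The back-right corner was the one that sank (over 3 mm at about 4 N); I pressed only its shim lever flat, pressed that corner again at 11–13 N and found it firm, and handed the job in at about 33 s; the verdict was not shown.

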